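# Hold the spring clip open over the order card

### The job

Pull the order-card sled out from under the steel hood by its black handle until it is fully out, then take the blue spring clip off its stand by squeezing its tails, and bring it open over the middle part of the orange card's top edge. Finish holding it there: still squeezed wide open, upright and square to the card, the edge well inside the gaping jaws and the clip touching the card nowhere, so that I can tuck a receipt in. Leave the yellow clip, the white scoop, the brush and the brass token where they are.

Things in the scene. Friction and masses are not known exactly. Their poses are not given: they have to be found in the camera images.
- blue_clip: The clip to use: blue plastic spring clip like a big clothes peg, upright, two squeeze tails up, two jaws down, shut on its stand's blade. Origin on the pivot axis, mid breadth; x along the pivot (30 mm broad), y the way tails and jaws open, z up to the tails. Jaws reach 52 mm below the origin, tails 43 mm above (shut) or 48 mm (squeezed). About 80 g. The same under half a turn about z.
- blue_tails (a point): point midway between the blue clip's tails, 27 mm above the pivot: where to squeeze, along the clip's y. The flat tails, 30 mm broad, rise from the pivot to 43 mm above it (48 mm when squeezed). Shut, they splay: outer faces 31 mm apart at the pivot, 57 mm at the top. Fully squeezed they are parallel, 30 mm apart. Axes as the clip's.
- blue_clip_jaw (a joint): how far each half of the blue clip is open, rad (both move alike): 0 = gripping the 5 mm stand blade, -0.05 = shut on nothing, 0.30 = stop, tails parallel, jaw tips 35 mm apart. Pinching the tails opens it against the spring; holding it fully open takes 7 N at the tail tops, 10 N at mid tail; 20 to 25 N of grip holds it firmly at the stop.
- blue_stand: fixed stand of the blue clip: dark steel base 70 x 65 x 12 mm with an upright aluminium blade in the middle, 5 mm thick, 44 mm long, its top 42 mm above the table. Origin under the centre of the base, on the table; z up, axes parallel to the clip's at the start. The jaw tips rest on the base.
- yellow_clip: yellow spring clip on its own stand, same build and origin as the blue one; to be left alone.
- station: fixed ticket station: aluminium base 100 x 430 mm with a rail along y (y -240 to +190 mm); the +y part lies under a steel hood (roof 130 x 160 mm, y 30 to 190 mm, underside 125 mm, top 140 mm above the table). Origin on the table, on the rail's centre line, z up; the sled pulls out towards the station's -y.
- sled (a joint): how far the sled is pulled out along its rail towards the station's -y, m: 0 = fully in, 0.130 = at the end stop, fully out. Slides with about 2 N of friction and stays where it is left.
- pull_top (a point): middle of the top of the sled's black pull handle: an upright block 20 mm (station x) x 28 mm (station y) x 40 mm tall, its top 115 mm above the table, on a thin stem. It moves with the sled, 150 mm in front (station -y) of the card's middle. Axes parallel to the station's.
- card_edge (a point): middle of the free top edge of the orange order card, 105 mm above the table. Axes parallel to the station's: x across the card, y along the edge. The stiff card stands upright on the sled, fixed in it: 2.5 mm thick, 90 mm long (along the rail), 81 mm tall; the lips holding its foot reach 33 mm above the table.
- scoop: white plastic measuring mug with handle, 64 mm across, 60 mm tall, origin under its centre; bystander.
- brush: lint brush lying on the table, origin under its middle; bystander.
- token: brass token, 40 mm across, 12 mm thick, origin under its centre; bystander.

How it is judged:
By the outcome, as a careful person would: the job done as asked, in the order asked, and still so for the second after the job is handed in, while the arm keeps its last pose, push and grip.
It also fails if it takes over 58 s, if anything falls off the work surface, if the arm or the gripper's body presses on something with over 40 N, if the wrist force passes 120 N, or if a joint passes its speed limit or range.

### The arm

A 7-joint arm with a two-finger parallel gripper is mounted at the origin on the work surface. World frame = base frame: x ahead of the robot, y to its left, z up, the work surface at z = 0. Lengths are in mm, angles in rad, forces in N, time in s.
With the tool pointing down it reaches from about 425 to 950 mm from the base axis. Payload 16.7 kg.
Tool frame: the origin (TCP) lies between the finger pads; the fingertips stand 25 mm ahead of it and the grasp point (between the pads) lies 6 mm ahead of it; x points along the fingers, y is the direction in which the jaws open and shut, and the axes are right-handed (so a half turn about x gives the same grasp; the last joint's range is limited). The gripper opens to 94 mm and grips with 3 to 60 N. Pads are 16 mm wide; open, the fingers measure 119 mm over their backs; the gripper's body (75 mm by 177 mm) begins 78 mm behind the grasp point.
Start: joints at [-1.25, 0.426, 0.074, 1.606, -0.034, 1.111, -0.067], TCP at [306.178, 601.524, 230.467] pointing down, gripper open.
Joint ranges: [-2.85, 2.85], [-0.5, 2.14], [-1.23, 1.37], [0.21, 2.46], [-1.02, 4.16], [0.16, 2.05], [-2.73, 2.73]. Speed limits (rad/s): [1.89, 1.89, 2.39, 2.39, 3.01, 3.01, 3.01].

### API

Orientations are given as a 3x3 rotation matrix whose columns are the frame's x, y, z axes.
In Python, from station import readout, snapshot, sign_off gives the robot as it stands.
- The arm moves only by the tool send_rows, never from a script. Its argument "series" is a list of rows, each an object with "dp": the shift along the tool's x, y, z in m, a list of three; "twist": the turn, a rotation vector about the tool's x, y, z in degrees, a list of three; "gripper": the finger opening in m, from 0 to 0.094. A call has 1 to 10 rows; each row shifts and turns the commanded pose from where the row before left it, along the tool's axes as they then stand; what a row does not reach is not made up. A row lasts 1/10 s, in which the tool goes at most 50 mm and 8.59 degrees, less where a joint would pass 70% of its speed; a pose out of reach is approached as far as the arm can. A call is refused whole if a number of a shift passes 0.05 or a number of a turn 8.59, either way. A call with a gripper value outside its range is refused whole. The fingers move at their own pace and stop on an object; the grip force is fixed at half the most. Time passes only in rows, so rows that do not move let the fingers close. It gives the time, the measured TCP pose, the force and the opening at its end, in the units of the state.
- readout.get_state(): the state, without advancing time (a new reading comes with each control period).
- snapshot(name): name is "scene" or "top"; returns a dict with "img" (480x640x3 uint8, red, green, blue), "fov_y" (degrees; the focal length in pixels is half the picture's height over the tangent of half this angle, whatever the lens; pixels are square), "cx", "cy" (the principal point, pixels), "xyz" and "attitude" of the camera in the world. Camera axes: x right, y down, z forward; pixel columns grow to the right and rows downward; lengths in mm; the calibration is good to about 2 mm. A picture is of the moment at which its call begins. There is no depth.
- sign_off(): hands the job in, once; it reports no verdict.
The state is a dict: "time": time; "joint_pos": joint angles; "qd": joint speeds; "effort": joint torques, N m; "position": TCP position; "tool_rot": TCP orientation; "wrist_force": force on the tool from outside, world axes, zero at the start; "moment": the same for the moment, N m; "finger_gap": opening from 0.0 (shut) to 1.0 (fully open).
Only numpy, scipy, OpenCV 4.12 (cv2) and the standard library are available. Lean on these libraries where they do the work, as an engineer would, in place of code of your own. Each camera call takes 0.05 s, during which the arm holds its last target. There are 200 camera calls.

## Working session

There is one attempt and no reset: what is moved stays moved. The work goes in short steps, Python scripts to look and compute and a tool call to move; the robot and the scene stay as the last step left them, time stands still between calls to the robot, and variables do not carry over. Pictures are saved under pics/ and viewed, about 8 in all and at most 12, crops included, and the job is handed in when it is done.

Besides the shell and the picture viewer there is one more tool, called after ">>>" by a JSON object that holds its "fn" and its "kwargs", one argument or row to a line. send_rows: Moves the arm, as the interface text tells. Its arguments: {"type":"object","properties":{"series":{"type":"array","items":{"type":"object","properties":{"dp":{"type":"array","items":{"type":"number"}},"twist":{"type":"array","items":{"type":"number"}},"gripper":{"type":"number"}}}}},"required":["series"]}

```bash
mkdir -p pics; cat > h.py <<'E'
import numpy as np, cv2
from station import readout, snapshot, sign_off
def cam(s):
    f=240/np.tan(np.radians(s["fov_y"])/2); return f,s["cx"],s["cy"],np.array(s["xyz"],float),np.array(s["attitude"],float).reshape(3,3)
def ray(s,u,v):
    f,cx,cy,p,R=cam(s); return p,R@np.array([(u-cx)/f,(v-cy)/f,1])
def at(s,u,v,z):
    p,d=ray(s,u,v); return (p+d*(z-p[2])/d[2]).round(1)
def proj(s,P):
    f,cx,cy,p,R=cam(s); c=R.T@(np.array(P)-p); return (f*c[0]/c[2]+cx).round(1),(f*c[1]/c[2]+cy).round(1)
E
python3 - <<'E'
from h import *
for n in("scene","top"):
    s=snapshot(n); print(n,s["fov_y"],s["cx"],s["cy"],s["xyz"],s["attitude"])
    cv2.imwrite(f"pics/{n}0.png",s["img"][:,:,::-1])
print(readout.get_state())
E
```

```text
scene 52.940298505375814 327.40184487056104 238.3902138463853 [926.66360352 553.17655337 768.65623713] [[-0.76440522  0.44356252 -0.46790698]
 [ 0.64465326  0.53745845 -0.54365484]
 [ 0.01033566 -0.71721036 -0.69678008]]
top 54.32619033031735 314.21430105743326 236.77728245553647 [ 397.38142127   57.0862754  1138.47001484] [[ 0.0278803  -0.99574008  0.08788849]
 [-0.99941874 -0.02949251 -0.01709877]
 [ 0.01961798 -0.08736068 -0.99598356]]
{'time': 0.1, 'joint_pos': array([-1.24948961,  0.42663977,  0.07386737,  1.60657348, -0.03411404,
        1.11079841, -0.06711144]), 'qd': array([-0.00024846, -0.00150021,  0.00263391, -0.00068782,  0.00053852,
        0.00017657,  0.00130292]), 'effort': array([ 9.32693220e-03, -9.37457585e+01,  3.67724776e+00, -4.55031538e+01,
       -4.87357518e-02,  1.69193675e-02,  1.79582235e-04]), 'position': array([306.03814814, 601.20421408, 229.85240902]), 'tool_rot': array([[-4.60012931e-04,  4.53661546e-01,  8.91173939e-01],
       [-1.06417294e-03,  8.91173307e-01, -4.53661774e-01],
       [-9.99999328e-01, -1.15705347e-03,  7.28230955e-05]]), 'wrist_force': array([-0.38817167,  0.36615583,  0.27506485]), 'moment': array([ 0.0418104 , -0.01088328, -0.01775693]), 'finger_gap': 1.0025775251478473}
```

View pics/scene0.png

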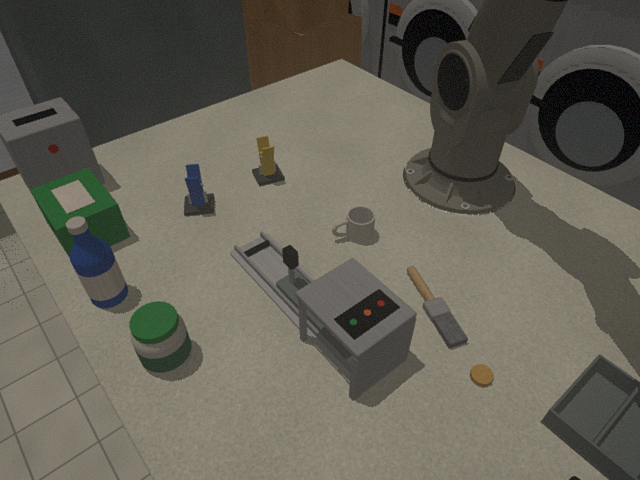

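View pics/top0.png

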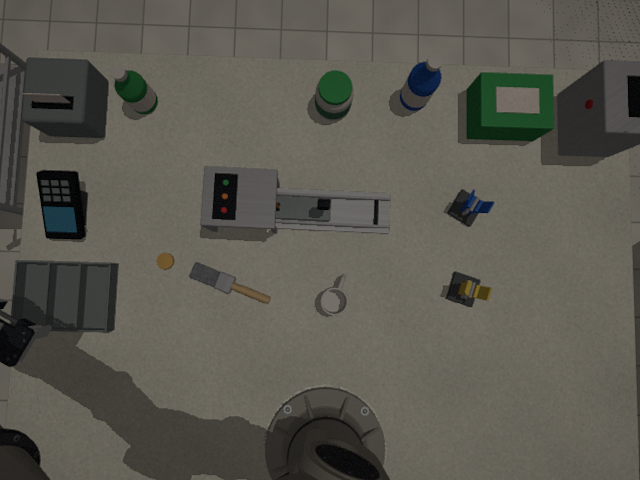

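The pictures show the station with the hood (top: 202–278, 167–233) and its rail running right to x=390 (world −y). The black handle is at (323,204) in top and (290,257) in scene, and the blue clip is at about (470,207) and (195,187). The yellow clip is at (468,289) in top.

```bash
python3 - <<'E'
from h import *
S=snapshot("scene");T=snapshot("top")
a=cv2.resize(T["img"][155:245,195:400],None,fx=3.9,fy=3.9,interpolation=2)
b=cv2.resize(T["img"][185:230,440:500],None,fx=5,fy=5,interpolation=2)
c=cv2.resize(S["img"][155:220,165:225],None,fx=3.8,fy=3.8,interpolation=2)
d=cv2.resize(S["img"][240:310,270:330],None,fx=3.6,fy=3.6,interpolation=2)
W=np.zeros((600,800,3),np.uint8); W[:a.shape[0],:a.shape[1]]=a[:,:800]
y=a.shape[0]
x=0
for k in(b,c,d):
    hh=min(600-y,k.shape[0]); ww=min(800-x,k.shape[1]); W[y:y+hh,x:x+ww]=k[:hh,:ww]; x+=ww
cv2.imwrite("pics/crop.png",W[:,:,::-1])
def mask(img,lo,hi):
    return cv2.inRange(cv2.cvtColor(img,cv2.COLOR_RGB2HSV),lo,hi)
for s,roi in((S,(165,155,60,65)),(T,(440,185,60,45))):
    x,y,w,h=roi; m=mask(s["img"],(105,110,40),(130,255,255))[y:y+h,x:x+w]
    p=np.argwhere(m)[:,::-1]+[x,y]; print("blue",len(p),p.mean(0),p.min(0),p.max(0),cv2.minAreaRect(p.astype(np.float32)))
E
```

```text
blue 165 [193.0969697  176.48484848] [185 164] [203 204] ((193.1769561767578, 184.41539001464844), (40.311283111572266, 14.88416862487793), 82.87498474121094)
blue 321 [476.62928349 204.96261682] [461 190] [493 214] ((476.691162109375, 206.01470947265625), (25.210290908813477, 23.66680335998535), 30.963754653930664)
```

View pics/crop.png

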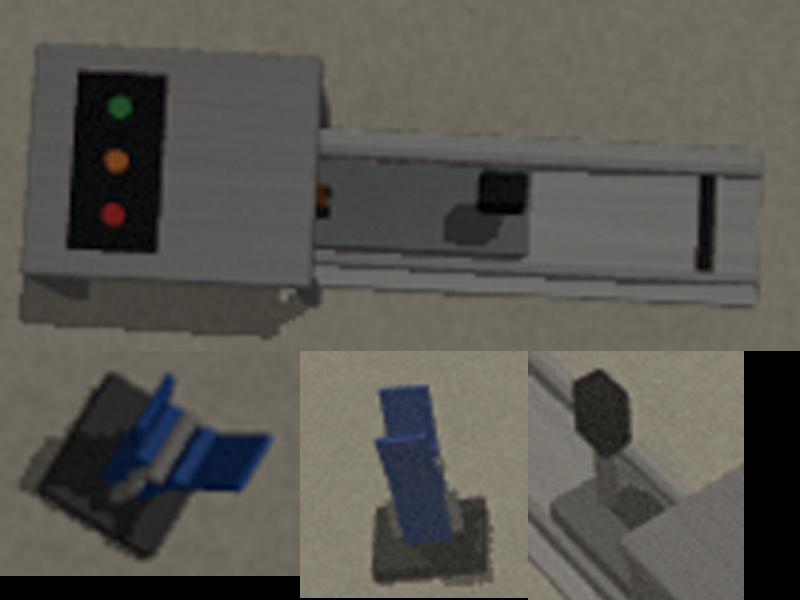

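```bash
cat >> h.py <<'E'
def ang(a,b): d=b-a; return round(float(np.degrees(np.arctan2(d[1],d[0]))),1)
E
python3 - <<'E'
from h import *
S=snapshot("scene");T=snapshot("top")
A=lambda u,v,z:at(T,195+u/3.9,155+v/3.9,z)
B=lambda u,v,z:at(T,440+u/5,185+(v-351)/5,z)
C=lambda u,v,z:at(S,165+(u-300)/3.8,155+(v-351)/3.8,z)
D=lambda u,v,z:at(S,270+(u-528)/3.6,240+(v-351)/3.6,z)
r=[A(*p,140) for p in((38,43),(322,57),(313,287),(22,274))]
print("roof",r,np.mean(r,0),[np.linalg.norm(r[i]-r[i-1]).round(1) for i in range(4)],ang(r[1],r[0]),ang(r[2],r[3]),ang(r[3],r[0]),ang(r[2],r[1]))
h=[A(*p,115) for p in((478,172),(527,172),(527,213),(479,213))]
print("handle",h,np.mean(h,0))
print("handle scene far top", [D(*p,115) for p in((574,378),(600,369),(629,384),(606,397))])
e=[A(*p,10) for p in((763,150),(757,305))];print("rail end",e,np.mean(e,0))
b=[B(*p,12) for p in((113,372),(225,440),(150,558),(38,490))]
print("base",b,np.mean(b,0),ang(b[3],b[0]),ang(b[2],b[1]),[np.linalg.norm(b[i]-b[i-1]).round(1) for i in range(4)])
t=[B(*p,107) for p in((270,437),(240,490),(168,376),(138,430))];print("tails",t,np.mean(t,0),ang(t[1],t[0]))
print("scene tails",[C(*p,107) for p in((380,391),(428,387),(376,440),(426,435))])
print("scene base",[C(*p,12) for p in((374,578),(489,572),(485,498))], [C(*p,0) for p in((374,580),(489,577))])
E
```

```text
roof [array([632. , 280.8, 140. ]), array([629.2, 123.4, 140. ]), array([500.6, 123.9, 140. ]), array([503. , 283.4, 140. ])] [566.2   202.875 140.   ] [np.float64(129.0), np.float64(157.4), np.float64(128.6), np.float64(159.5)] 89.0 89.1 -1.2 -0.2
handle [array([571.6,  34.4, 115. ]), array([572.4,   6.6, 115. ]), array([549.,   6., 115.]), array([548.1,  33.2, 115. ])] [560.275  20.05  115.   ]
handle scene far top [array([569.4,   8.1, 115. ]), array([554.7,  11.4, 115. ]), array([549.7,  30.1, 115. ]), array([564.8,  30. , 115. ])]
rail end [array([ 609. , -146.5,   10. ]), array([ 511.1, -144.1,   10. ])] [ 560.05 -145.3    10.  ]
base [array([ 624.8, -323.2,   12. ]), array([ 592.8, -378.5,   12. ]), array([ 533.4, -341.4,   12. ]), array([ 565.2, -286.4,   12. ])] [ 579.05  -332.375   12.   ] -31.7 -32.0 [np.float64(70.0), np.float64(63.9), np.float64(70.0), np.float64(63.5)]
tails [array([ 578.3, -362.1,  107. ]), array([ 553.8, -348.4,  107. ]), array([ 604.6, -316. ,  107. ]), array([ 579.6, -302.4,  107. ])] [ 579.075 -332.225  107.   ] -29.2
scene tails [array([ 578.9, -357.5,  107. ]), array([ 554.3, -342.7,  107. ]), array([ 604.6, -314.8,  107. ]), array([ 579.4, -300.4,  107. ])]
scene base [array([ 627.3, -313.4,   12. ]), array([ 569.3, -273. ,   12. ]), array([ 533.6, -338.5,   12. ])] [array([ 623.4, -325.4,    0. ]), array([ 566.2, -282. ,    0. ])]
```

Both views agree. The clip is centred near (579,−331) with its y axis at about 59°. The handle is at (560,20) and the station's y axis is at about 89°. First I turn the tool yaw to −1°, then travel above the hood.

>>> {"fn": "send_rows", "kwargs": {
  "series": [
    {"twist": [8,0,0],"gripper": 0.07},
    {"twist": [8,0,0],"gripper": 0.07},
    {"twist": [8,0,0],"gripper": 0.07},
    {"twist": [8,0,0],"gripper": 0.07},
    {"twist": [8,0,0],"gripper": 0.07},
    {"twist": [8,0,0],"gripper": 0.07},
    {"twist": [8,0,0],"gripper": 0.07},
    {"twist": [8,0,0],"gripper": 0.07},
    {"dp": [0,0.02,0.044],"gripper": 0.07},
    {"dp": [0,0.02,0.044],"gripper": 0.07}
  ]
}}

```text
schema error: expected keys dp, twist, gripper
```

>>> {"fn": "send_rows", "kwargs": {
  "series": [
    {"dp": [0,0.02,0.044]},
    {"dp": [0,0.02,0.044]},
    {"dp": [0,0.02,0.044]},
    {"dp": [0,0.02,0.044]},
    {"dp": [0,0.02,0.044]},
    {"dp": [0,0.02,0.044]},
    {"dp": [0,0.02,0.044]},
    {"dp": [0,0.02,0.044]},
    {"dp": [0,0.02,0.044]},
    {"dp": [0,0.02,0.044]}
  ]
}}

```text
schema error: expected keys dp, twist, gripper
```

```bash
cat >> h.py <<'E'
def st(target=None):
    s=readout.get_state(); R=np.array(s["tool_rot"]); p=np.array(s["position"])
    print("t",round(s["time"],2),"p",p.round(1),"toolx",R[:,0].round(3),"yaw",np.degrees(np.arctan2(R[1,1],R[0,1])).round(2),"F",np.round(s["wrist_force"],1),"gap",round(s["finger_gap"]*94,1),"j",np.round(s["joint_pos"],2))
    if target is not None: print("tool delta",(R.T@(np.array(target)-p)).round(1))
E
python3 -c "
from h import *
st((560,20,104))"
```

```text
t 0.3 p [306.1 601.4 230.2] toolx [-0. -0. -1.] yaw 63.02 F [-0.1  0.2 -0.1] gap 94.1 j [-1.25  0.43  0.07  1.61 -0.03  1.11 -0.07]
tool delta [ 126.4 -402.9  490. ]
```

All three keys are needed in every row.

>>> {"fn": "send_rows", "kwargs": {
  "series": [
    {"dp": [0,0,0],"twist": [8,0,0],"gripper": 0.07},
    {"dp": [0,0,0],"twist": [8,0,0],"gripper": 0.07},
    {"dp": [0,0,0],"twist": [8,0,0],"gripper": 0.07},
    {"dp": [0,0,0],"twist": [8,0,0],"gripper": 0.07},
    {"dp": [0,0,0],"twist": [8,0,0],"gripper": 0.07},
    {"dp": [0,0,0],"twist": [8,0,0],"gripper": 0.07},
    {"dp": [0,0,0],"twist": [8,0,0],"gripper": 0.07},
    {"dp": [0,0,0],"twist": [8,0,0],"gripper": 0.07},
    {"dp": [0,0.02,0.044],"twist": [0,0,0],"gripper": 0.07},
    {"dp": [0,0.02,0.044],"twist": [0,0,0],"gripper": 0.07}
  ]
}}

```text
time: 1.3
position: [344.2, 512.4, 229.9]
tool_rot: [[-0.0, 1.0, -0.015], [-0.001, -0.015, -1.0], [-1.0, -0.0, 0.001]]
wrist_force: [1.6, 0.2, -0.2]
finger_gap: 0.747
```

>>> {"fn": "send_rows", "kwargs": {
  "series": [
    {"dp": [0,0.02,0.044],"twist": [0,0,0],"gripper": 0.07},
    {"dp": [0,0.02,0.044],"twist": [0,0,0],"gripper": 0.07},
    {"dp": [0,0.02,0.044],"twist": [0,0,0],"gripper": 0.07},
    {"dp": [0,0.02,0.044],"twist": [0,0,0],"gripper": 0.07},
    {"dp": [0,0.02,0.044],"twist": [0,0,0],"gripper": 0.07},
    {"dp": [0,0.02,0.044],"twist": [0,0,0],"gripper": 0.07},
    {"dp": [0,0.02,0.044],"twist": [0,0,0],"gripper": 0.07},
    {"dp": [0,0.02,0.044],"twist": [0,0,0],"gripper": 0.07},
    {"dp": [0,0.02,0.044],"twist": [0,0,0],"gripper": 0.07},
    {"dp": [0,0.02,0.044],"twist": [0,0,0],"gripper": 0.07}
  ]
}}

```text
time: 2.3
position: [537.6, 67.7, 230.8]
tool_rot: [[0.001, 1.0, -0.017], [0.001, -0.017, -1.0], [-1.0, 0.001, -0.001]]
wrist_force: [0.5, 0.5, -0.8]
finger_gap: 0.745
```

```bash
python3 -c "
from h import *
st((560,20,104))"
```

```text
t 2.3 p [537.6  67.7 230.8] toolx [ 0.001  0.001 -1.   ] yaw -0.96 F [ 0.5  0.5 -0.8] gap 70.0 j [-0.74  0.23  0.58  1.93 -0.15  1.02 -0.11]
tool delta [126.8  23.1  47.4]
```

>>> {"fn": "send_rows", "kwargs": {
  "series": [
    {"dp": [0,0.012,0.024],"twist": [0,0,0],"gripper": 0.07},
    {"dp": [0,0.012,0.024],"twist": [0,0,0],"gripper": 0.07},
    {"dp": [0.032,0,0],"twist": [0,0,0],"gripper": 0.07},
    {"dp": [0.032,0,0],"twist": [0,0,0],"gripper": 0.07},
    {"dp": [0.032,0,0],"twist": [0,0,0],"gripper": 0.07},
    {"dp": [0.031,0,0],"twist": [0,0,0],"gripper": 0.07},
    {"dp": [0,0,0],"twist": [0,0,0],"gripper": 0.01},
    {"dp": [0,0,0],"twist": [0,0,0],"gripper": 0.01},
    {"dp": [0,0,0],"twist": [0,0,0],"gripper": 0.01},
    {"dp": [0,0,0],"twist": [0,0,0],"gripper": 0.01}
  ]
}}

```text
time: 3.3
position: [561.2, 21.3, 105.0]
tool_rot: [[0.002, 1.0, -0.017], [0.001, -0.017, -1.0], [-1.0, 0.002, -0.001]]
wrist_force: [-0.3, 0.1, 0.1]
finger_gap: 0.438
```

>>> {"fn": "send_rows", "kwargs": {
  "series": [
    {"dp": [0,0,0],"twist": [0,0,0],"gripper": 0.01},
    {"dp": [0,0,0],"twist": [0,0,0],"gripper": 0.01},
    {"dp": [0,0,0],"twist": [0,0,0],"gripper": 0.01},
    {"dp": [0,0,0],"twist": [0,0,0],"gripper": 0.01}
  ]
}}

```text
time: 3.7
position: [563.4, 21.3, 104.4]
tool_rot: [[0.006, 1.0, -0.017], [-0.0, -0.017, -1.0], [-1.0, 0.006, 0.0]]
wrist_force: [19.5, -0.9, -12.2]
finger_gap: 0.214
```

Gripped at a 20.1 mm opening. The handle sits about 3 mm further +x, so I relax the lateral push and pull.

>>> {"fn": "send_rows", "kwargs": {
  "series": [
    {"dp": [0,0.003,0],"twist": [0,0,0],"gripper": 0.01},
    {"dp": [0,0,0],"twist": [0,0,0],"gripper": 0.01}
  ]
}}

```text
time: 3.9
position: [563.7, 21.2, 104.3]
tool_rot: [[0.0, 1.0, -0.017], [0.001, -0.017, -1.0], [-1.0, 0.0, -0.001]]
wrist_force: [-2.9, -0.4, 13.3]
finger_gap: 0.21
```

>>> {"fn": "send_rows", "kwargs": {
  "series": [
    {"dp": [0,0,0.01],"twist": [0,0,0],"gripper": 0.01},
    {"dp": [0,0,0.012],"twist": [0,0,0],"gripper": 0.01},
    {"dp": [0,0,0.012],"twist": [0,0,0],"gripper": 0.01},
    {"dp": [0,0,0.012],"twist": [0,0,0],"gripper": 0.01},
    {"dp": [0,0,0.012],"twist": [0,0,0],"gripper": 0.01},
    {"dp": [0,0,0.012],"twist": [0,0,0],"gripper": 0.01},
    {"dp": [0,0,0.012],"twist": [0,0,0],"gripper": 0.01},
    {"dp": [0,0,0.012],"twist": [0,0,0],"gripper": 0.01},
    {"dp": [0,0,0.012],"twist": [0,0,0],"gripper": 0.01},
    {"dp": [0,0,0.01],"twist": [0,0,0],"gripper": 0.01}
  ]
}}

```text
time: 4.9
position: [561.6, -91.5, 103.8]
tool_rot: [[-0.0, 1.0, -0.015], [0.005, -0.015, -1.0], [-1.0, -0.001, -0.005]]
wrist_force: [-0.4, 29.4, 1.3]
finger_gap: 0.212
```

>>> {"fn": "send_rows", "kwargs": {
  "series": [
    {"dp": [0,0,0.004],"twist": [0,0,0],"gripper": 0.01},
    {"dp": [0,0,0.004],"twist": [0,0,0],"gripper": 0.01},
    {"dp": [0,0,0.004],"twist": [0,0,0],"gripper": 0.01},
    {"dp": [0,0,0],"twist": [0,0,0],"gripper": 0.01}
  ]
}}

```text
time: 5.3
position: [561.4, -101.5, 103.1]
tool_rot: [[-0.001, 1.0, -0.013], [0.006, -0.013, -1.0], [-1.0, -0.001, -0.006]]
wrist_force: [2.3, 26.7, -2.4]
finger_gap: 0.21
```

```bash
python3 - <<'E'
from h import *
st()
T=snapshot("top")
cv2.imwrite("pics/pull.png",cv2.resize(T["img"][155:245,195:400],None,fx=3.9,fy=3.9,interpolation=2)[:,:,::-1])
E
```

```text
t 5.3 p [ 561.4 -101.5  103.1] toolx [-0.001  0.006 -1.   ] yaw -0.74 F [ 2.3 26.7 -2.4] gap 19.7 j [-0.35  0.46  0.53  1.98 -0.33  0.8   0.36]
```

View pics/pull.png

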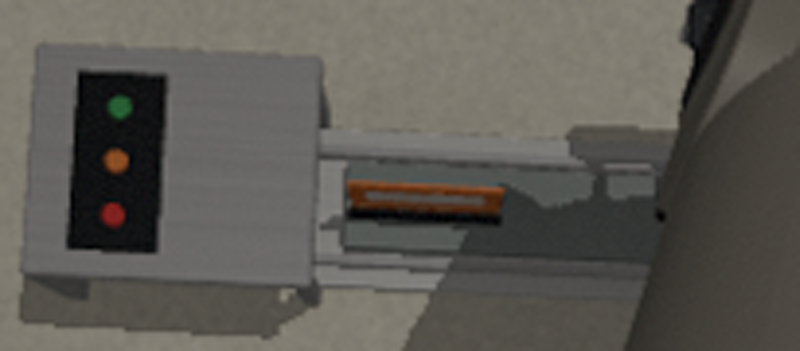

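```bash
python3 - <<'E'
from h import *
T=snapshot("top");S=snapshot("scene")
A=lambda u,v,z:at(T,195+u/3.9,155+v/3.9,z)
a,b=A(348,182,105),A(503,187,105);print(a,b,(a+b)/2,np.linalg.norm(a-b),ang(b,a))
for n,s in(("T",T),("S",S)):
    m=cv2.inRange(cv2.cvtColor(s["img"],cv2.COLOR_RGB2HSV),(5,130,60),(20,255,255))
    m[:,:]=m; c,_=cv2.findContours(m,0,1)
    for k in c:
        if cv2.contourArea(k)>40: print(n,cv2.boundingRect(k),cv2.contourArea(k))
E
```

```text
[565.2 108.4 105. ] [565.   19.7 105. ] [565.1   64.05 105.  ] 88.7002254788566 89.9
T (157, 253, 16, 16) 176.5
T (284, 201, 40, 8) 193.0
S (471, 365, 22, 21) 299.5
S (290, 253, 27, 35) 251.0
S (530, 57, 13, 15) 112.0
S (389, 3, 14, 13) 101.5
```

The card's middle is at y≈64, so the handle should be near −86 while the TCP is at −101. The grip has slipped about 15 mm against something, possibly the end stop. I release, rise and look.

>>> {"fn": "send_rows", "kwargs": {
  "series": [
    {"dp": [0,0,-0.005],"twist": [0,0,0],"gripper": 0.06},
    {"dp": [0,0,0],"twist": [0,0,0],"gripper": 0.06},
    {"dp": [0,0,0],"twist": [0,0,0],"gripper": 0.06},
    {"dp": [0,0,0],"twist": [0,0,0],"gripper": 0.06},
    {"dp": [-0.04,0,0],"twist": [0,0,0],"gripper": 0.06},
    {"dp": [-0.04,0,0],"twist": [0,0,0],"gripper": 0.06},
    {"dp": [-0.04,-0.04,0],"twist": [0,0,0],"gripper": 0.06},
    {"dp": [0,-0.04,0.03],"twist": [0,0,0],"gripper": 0.06},
    {"dp": [0,-0.04,0.03],"twist": [0,0,0],"gripper": 0.06},
    {"dp": [0,0,0.03],"twist": [0,0,0],"gripper": 0.06}
  ]
}}

```text
time: 6.45
position: [440.0, -191.0, 219.2]
tool_rot: [[0.0, 1.0, -0.019], [0.003, -0.019, -1.0], [-1.0, 0.0, -0.003]]
wrist_force: [0.4, 0.4, 0.4]
finger_gap: 0.637
```

```bash
python3 - <<'E'
from h import *
st()
T=snapshot("top");S=snapshot("scene")
a=cv2.resize(T["img"][170:245,265:400],None,fx=4.5,fy=4.5,interpolation=2)
b=cv2.resize(S["img"][215:300,225:325],None,fx=3,fy=3,interpolation=2)
W=np.zeros((600,620,3),np.uint8);W[:a.shape[0],:a.shape[1]]=a[:,:620];W[340:340+b.shape[0],:b.shape[1]]=b
cv2.imwrite("pics/pull2.png",W[:,:,::-1])
E
```

```text
t 6.45 p [ 440.  -191.   219.2] toolx [ 0.     0.003 -1.   ] yaw -1.08 F [0.4 0.4 0.4] gap 59.9 j [-0.37  0.13  0.71  2.07 -0.1   0.97  0.38]
```

View pics/pull2.png

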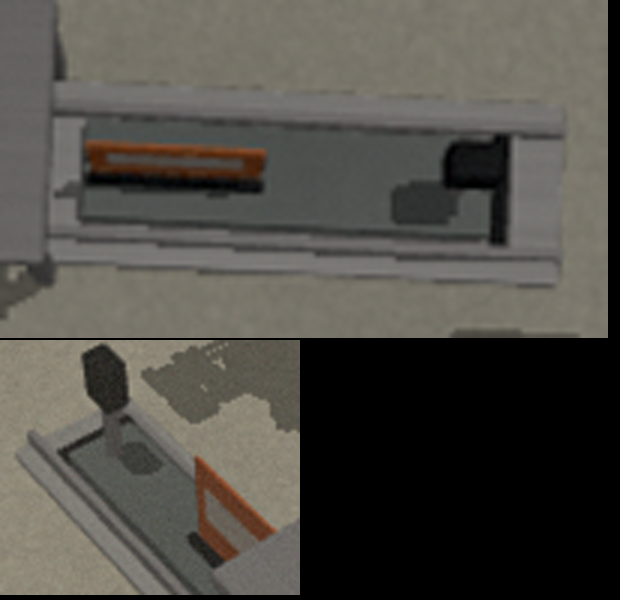

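The pictures show the sled's front against the black end-stop bar (top crop x≈490), so it is fully out and had started partly out. The card is clear of the hood. Now I fit the card's top edge.

```bash
python3 - <<'E'
from h import *
T=snapshot("top");S=snapshot("scene")
A=lambda u,v,z:at(T,265+u/4.5,170+v/4.5,z)
h=[A(*p,115) for p in((445,143),(507,143),(505,188),(445,188))];print("handle",np.mean(h,0))
# orange top boundary per column
m=cv2.inRange(cv2.cvtColor(T["img"],cv2.COLOR_RGB2HSV),(4,120,50),(22,255,255)); m[:, :275]=0;m[:,335:]=0;m[:190]=0;m[215:]=0
c=np.where(m.any(0))[0];v=[np.where(m[:,k])[0].min() for k in c];print(c.min(),c.max(),v)
k=np.polyfit(c,v,1);print(k)
e=[at(T,u,np.polyval(k,u)-0.0,105) for u in(c.min(),c.max()+0)];print("edge",e,np.mean(e,0),ang(e[1],e[0]),np.linalg.norm(e[0]-e[1]))
print("scene front corner",at(S,290.7,254.3,105))
m=cv2.inRange(cv2.cvtColor(S["img"],cv2.COLOR_RGB2HSV),(4,120,50),(22,255,255))
p=[(u,np.where(m[240:300,u])[0].min()+240) for u in range(291,318) if m[240:300,u].any()]
print(p); p=np.array(p); k=np.polyfit(p[2:-6,0],p[2:-6,1],1)
q=[at(S,u,np.polyval(k,u),105) for u in(291,316)];print(q,ang(*q))
E
```

```text
handle [558.05 -83.65 115.  ]
284 323 [np.int64(202), np.int64(201), np.int64(201), np.int64(201), np.int64(201), np.int64(201), np.int64(202), np.int64(202), np.int64(202), np.int64(202), np.int64(202), np.int64(202), np.int64(202), np.int64(202), np.int64(202), np.int64(202), np.int64(202), np.int64(202), np.int64(202), np.int64(202), np.int64(202), np.int64(202), np.int64(202), np.int64(202), np.int64(202), np.int64(203), np.int64(203), np.int64(203), np.int64(203), np.int64(203), np.int64(203), np.int64(203), np.int64(203), np.int64(203), np.int64(203), np.int64(203), np.int64(203), np.int64(203), np.int64(203), np.int64(203)]
[5.06566604e-02 1.86875704e+02]
edge [array([566.1, 108.9, 105. ]), array([564.3,  21.8, 105. ])] [565.2   65.35 105.  ] 88.8 87.11859732571457
scene front corner [563.1  24.1 105. ]
[(291, np.int64(254)), (292, np.int64(255)), (293, np.int64(256)), (294, np.int64(257)), (295, np.int64(258)), (296, np.int64(259)), (297, np.int64(260)), (298, np.int64(261)), (299, np.int64(262)), (300, np.int64(263)), (301, np.int64(264)), (302, np.int64(265)), (303, np.int64(266)), (304, np.int64(267)), (305, np.int64(268)), (306, np.int64(269)), (307, np.int64(270)), (308, np.int64(271)), (309, np.int64(272)), (310, np.int64(272)), (311, np.int64(273)), (312, np.int64(274)), (313, np.int64(275)), (314, np.int64(276)), (315, np.int64(277)), (316, np.int64(278))]
[array([562.4,  24.1, 105. ]), array([564.8, 102.6, 105. ])] 88.2
```

Card edge middle is about (564,65.5) at yaw 89°, and the arm-measured rail line agrees. Now the clip.

>>> {"fn": "send_rows", "kwargs": {
  "series": [
    {"dp": [0,0.035,0.034],"twist": [0,0,0],"gripper": 0.094},
    {"dp": [0,0.035,0.034],"twist": [0,0,0],"gripper": 0.094},
    {"dp": [0,0.035,0.034],"twist": [0,0,0],"gripper": 0.094},
    {"dp": [0,0.035,0.034],"twist": [0,0,0],"gripper": 0.094},
    {"dp": [0,0,0],"twist": [-8,0,0],"gripper": 0.094},
    {"dp": [0,0,0],"twist": [-8,0,0],"gripper": 0.094},
    {"dp": [0,0,0],"twist": [-8,0,0],"gripper": 0.094},
    {"dp": [0,0,0],"twist": [-8,0,0],"gripper": 0.094},
    {"dp": [0,0,0],"twist": [-8,0,0],"gripper": 0.094},
    {"dp": [0,0,0],"twist": [-8,0,0],"gripper": 0.094}
  ]
}}

```text
time: 7.65
position: [582.6, -327.2, 218.2]
tool_rot: [[-0.001, 0.677, 0.736], [0.0, 0.736, -0.677], [-1.0, -0.0, -0.001]]
wrist_force: [-1.3, 0.4, -0.3]
finger_gap: 1.001
```

>>> {"fn": "send_rows", "kwargs": {
  "series": [
    {"dp": [0,0,0],"twist": [-8,0,0],"gripper": 0.094},
    {"dp": [0,0,0],"twist": [-4,0,0],"gripper": 0.094},
    {"dp": [0,0,0],"twist": [0,0,0],"gripper": 0.094}
  ]
}}

```text
time: 7.95
position: [582.4, -327.5, 218.3]
tool_rot: [[-0.001, 0.513, 0.858], [0.001, 0.858, -0.513], [-1.0, 0.0, -0.001]]
wrist_force: [0.1, 0.1, -0.1]
finger_gap: 1.003
```

```bash
python3 -c "
from h import *
st((579.2,-331,97))"
```

```text
t 7.95 p [ 582.4 -327.5  218.3] toolx [-0.001  0.001 -1.   ] yaw 59.14 F [ 0.1  0.1 -0.1] gap 94.3 j [ 0.1   0.45  0.44  1.65 -0.21  1.09  1.63]
tool delta [121.3  -4.7  -0.8]
```

>>> {"fn": "send_rows", "kwargs": {
  "series": [
    {"dp": [0.02,-0.005,-0.001],"twist": [0,0,0],"gripper": 0.094},
    {"dp": [0.034,0,0],"twist": [0,0,0],"gripper": 0.094},
    {"dp": [0.034,0,0],"twist": [0,0,0],"gripper": 0.094},
    {"dp": [0.033,0,0],"twist": [0,0,0],"gripper": 0.094},
    {"dp": [0,0,0],"twist": [0,0,0],"gripper": 0.094},
    {"dp": [0,0,0],"twist": [0,0,0],"gripper": 0.055},
    {"dp": [0,0,0],"twist": [0,0,0],"gripper": 0.05},
    {"dp": [0,0,0],"twist": [0,0,0],"gripper": 0.05},
    {"dp": [0,0,0],"twist": [0,0,0],"gripper": 0.05}
  ]
}}

```text
time: 8.85
position: [579.2, -332.3, 99.2]
tool_rot: [[0.002, 0.515, 0.857], [-0.001, 0.857, -0.515], [-1.0, 0.0, 0.002]]
wrist_force: [0.4, 0.6, 0.8]
finger_gap: 0.697
```

```bash
python3 - <<'E'
from h import *
st()
T=snapshot("top");S=snapshot("scene")
a=cv2.resize(T["img"][165:250,420:520],None,fx=4,fy=4,interpolation=2)
b=cv2.resize(S["img"][130:225,150:240],None,fx=4,fy=4,interpolation=2)
W=np.zeros((400,780,3),np.uint8);W[:340,:400]=a;W[:380,410:770]=b
cv2.imwrite("pics/grip.png",W[:,:,::-1])
E
```

```text
t 8.85 p [ 579.2 -332.3   99.2] toolx [ 0.002 -0.001 -1.   ] yaw 59.01 F [0.4 0.6 0.8] gap 65.5 j [ 0.14  0.58  0.39  1.75 -0.28  0.87  1.69]
```

View pics/grip.png

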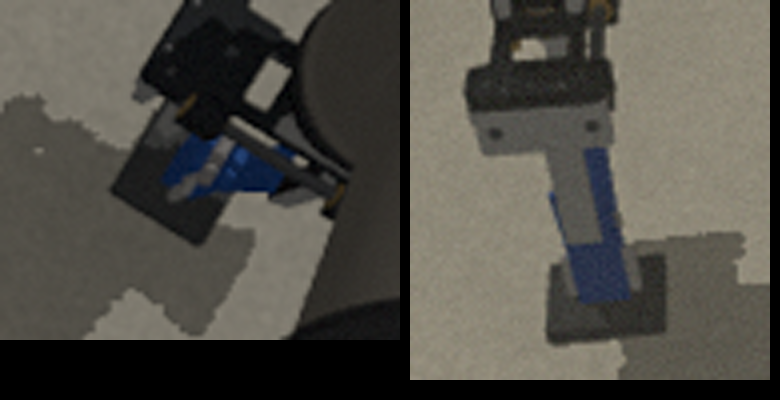

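The gripper straddles the tails, but in the scene view the finger looks a bit left of the near tail's middle. I check by projection.

```bash
python3 - <<'E'
from h import *
S=snapshot("scene");R=np.array(readout.get_state()["tool_rot"]);p=np.array(readout.get_state()["position"])
def c(P): u,v=proj(S,P); return round((u-150)*4+410),round((v-130)*4)
for o in(33,45):
  for z in(107,80):
    q=p+o*R[:,1]; q[2]=z
    print(o,z,[c(q+k*R[:,2]) for k in(-8,8)])
img=cv2.imread("pics/grip.png")
hsv=cv2.cvtColor(img,cv2.COLOR_BGR2HSV);m=cv2.inRange(hsv,(105,110,40),(130,255,255));m[:,:410]=0
for v in(150,170,200,220,240,250,270,290): x=np.where(m[v])[0]; print(v,x.min(),x.max())
# predicted tail outer face, clip at C
for C in((579.1,-331),(579.3,-329),(577,-332)):
  for dz,o in((43,28.5),(0,15.5)):
    q=np.array([*C,64+dz])+o*R[:,1]; print(C,dz,[c(q+k*R[:,2]) for k in(-15,15)])
E
```

```text
33 107 [(588, 196), (559, 198)]
33 80 [(596, 234), (568, 236)]
45 107 [(587, 209), (558, 211)]
45 80 [(596, 247), (567, 249)]
150 593 603
170 591 606
200 552 553
220 605 610
240 606 618
250 570 617
270 575 603
290 581 626
(579.1, -331) 43 [(602, 191), (547, 196)]
(579.1, -331) 0 [(615, 237), (563, 242)]
(579.3, -329) 43 [(603, 193), (548, 197)]
(579.3, -329) 0 [(617, 238), (564, 243)]
(577, -332) 43 [(604, 188), (550, 193)]
(577, -332) 0 [(618, 234), (565, 239)]
```

The finger is within about 2 mm of the tail's middle, which is good enough. Squeezing now.

>>> {"fn": "send_rows", "kwargs": {
  "series": [
    {"dp": [0.002,0,-0.001],"twist": [0,0,0],"gripper": 0.05},
    {"dp": [0,0,0],"twist": [0,0,0],"gripper": 0.05},
    {"dp": [0,0,0],"twist": [0,0,0],"gripper": 0.045},
    {"dp": [0,0,0],"twist": [0,0,0],"gripper": 0.045},
    {"dp": [0,0,0],"twist": [0,0,0],"gripper": 0.045}
  ]
}}

```text
time: 9.5
position: [578.5, -332.4, 97.2]
tool_rot: [[0.002, 0.515, 0.857], [-0.001, 0.857, -0.515], [-1.0, 0.0, 0.003]]
wrist_force: [-0.1, -0.9, 11.5]
finger_gap: 0.48
```

>>> {"fn": "send_rows", "kwargs": {
  "series": [
    {"dp": [0,0,0],"twist": [0,0,0],"gripper": 0.02},
    {"dp": [0,0,0],"twist": [0,0,0],"gripper": 0.02},
    {"dp": [0,0,0],"twist": [0,0,0],"gripper": 0.02},
    {"dp": [0,0,0],"twist": [0,0,0],"gripper": 0.02},
    {"dp": [0,0,0],"twist": [0,0,0],"gripper": 0.02},
    {"dp": [0,0,0],"twist": [0,0,0],"gripper": 0.02}
  ]
}}

```text
time: 10.1
position: [580.8, -329.9, 98.1]
tool_rot: [[0.005, 0.513, 0.858], [0.001, 0.858, -0.513], [-1.0, 0.004, 0.004]]
wrist_force: [5.3, 10.4, 20.2]
finger_gap: 0.349
```

>>> {"fn": "send_rows", "kwargs": {
  "series": [
    {"dp": [0,0.002,0],"twist": [0,0,0],"gripper": 0.02},
    {"dp": [0,0.002,0],"twist": [0,0,0],"gripper": 0.02},
    {"dp": [-0.001,0,0],"twist": [0,0,0],"gripper": 0.02},
    {"dp": [0,0,0],"twist": [0,0,0],"gripper": 0.02}
  ]
}}

```text
time: 10.5
position: [580.6, -328.5, 97.9]
tool_rot: [[0.002, 0.515, 0.857], [-0.001, 0.857, -0.515], [-1.0, 0.0, 0.002]]
wrist_force: [1.9, -1.0, 9.3]
finger_gap: 0.306
```

Fully squeezed (opening about 29 mm, forces small). Lifting straight up.

>>> {"fn": "send_rows", "kwargs": {
  "series": [
    {"dp": [-0.005,0,0],"twist": [0,0,0],"gripper": 0.02},
    {"dp": [-0.01,0,0],"twist": [0,0,0],"gripper": 0.02},
    {"dp": [-0.015,0,0],"twist": [0,0,0],"gripper": 0.02},
    {"dp": [-0.02,0,0],"twist": [0,0,0],"gripper": 0.02},
    {"dp": [-0.025,0,0],"twist": [0,0,0],"gripper": 0.02},
    {"dp": [-0.025,0,0],"twist": [0,0,0],"gripper": 0.02},
    {"dp": [-0.025,0,0],"twist": [0,0,0],"gripper": 0.02},
    {"dp": [-0.025,0,0],"twist": [0,0,0],"gripper": 0.02},
    {"dp": [0,0,0],"twist": [0,0,0],"gripper": 0.02}
  ]
}}

```text
time: 11.4
position: [580.8, -329.2, 251.5]
tool_rot: [[0.005, 0.515, 0.857], [-0.002, 0.857, -0.515], [-1.0, 0.001, 0.005]]
wrist_force: [-0.1, -0.2, 0.3]
finger_gap: 0.31
```

```bash
python3 - <<'E'
from h import *
st()
T=snapshot("top");S=snapshot("scene")
b=cv2.resize(S["img"][70:230,130:260],None,fx=4.6,fy=3.7,interpolation=2)
cv2.imwrite("pics/lift.png",b[:,:,::-1])
E
```

```text
t 11.4 p [ 580.8 -329.2  251.5] toolx [ 0.005 -0.002 -1.   ] yaw 58.99 F [-0.1 -0.2  0.3] gap 29.1 j [ 0.09  0.42  0.45  1.62 -0.2   1.14  1.62]
```

View pics/lift.png

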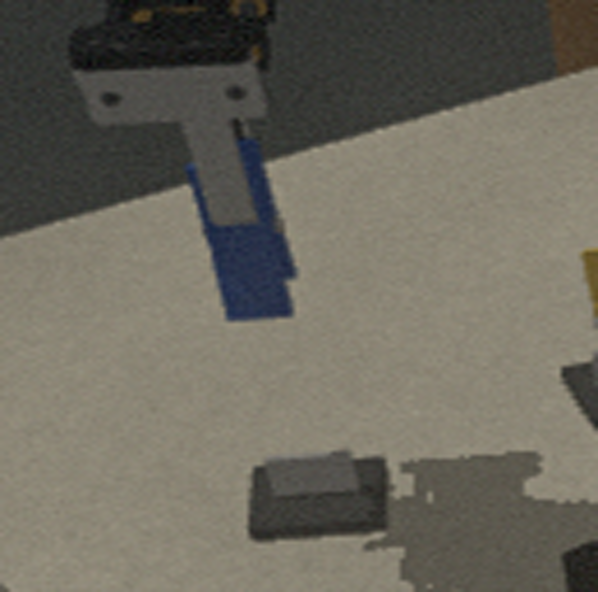

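The lift picture shows the clip squeezed in the fingers and the stand blade empty. Next I turn to yaw −1.2° and carry it over to the card.

>>> {"fn": "send_rows", "kwargs": {
  "series": [
    {"dp": [0,0,0],"twist": [6,0,0],"gripper": 0.02},
    {"dp": [0,0,0],"twist": [6,0,0],"gripper": 0.02},
    {"dp": [0,0,0],"twist": [6,0,0],"gripper": 0.02},
    {"dp": [0,0,0],"twist": [6,0,0],"gripper": 0.02},
    {"dp": [0,0,0],"twist": [6,0,0],"gripper": 0.02},
    {"dp": [0,0,0],"twist": [6,0,0],"gripper": 0.02},
    {"dp": [0,0,0],"twist": [6,0,0],"gripper": 0.02},
    {"dp": [0,0,0],"twist": [6,0,0],"gripper": 0.02},
    {"dp": [0,0,0],"twist": [6,0,0],"gripper": 0.02},
    {"dp": [0,0,0],"twist": [6.2,0,0],"gripper": 0.02}
  ]
}}

```text
time: 12.5
position: [579.2, -327.8, 246.0]
tool_rot: [[-0.002, 1.0, -0.025], [0.001, -0.025, -1.0], [-1.0, -0.002, -0.001]]
wrist_force: [-0.9, -0.3, -1.0]
finger_gap: 0.31
```

>>> {"fn": "send_rows", "kwargs": {
  "series": [
    {"dp": [0,-0.003,-0.02],"twist": [0,0,0],"gripper": 0.02},
    {"dp": [0,-0.003,-0.035],"twist": [0,0,0],"gripper": 0.02},
    {"dp": [0,-0.003,-0.04],"twist": [0,0,0],"gripper": 0.02},
    {"dp": [0,-0.003,-0.04],"twist": [0,0,0],"gripper": 0.02},
    {"dp": [0,-0.003,-0.04],"twist": [0,0,0],"gripper": 0.02},
    {"dp": [0,-0.003,-0.04],"twist": [0,0,0],"gripper": 0.02},
    {"dp": [0,-0.003,-0.04],"twist": [0,0,0],"gripper": 0.02},
    {"dp": [0,-0.003,-0.04],"twist": [0,0,0],"gripper": 0.02},
    {"dp": [0,0,-0.035],"twist": [0,0,0],"gripper": 0.02},
    {"dp": [0,0,-0.03],"twist": [0,0,0],"gripper": 0.02}
  ]
}}

```text
time: 13.5
position: [562.3, 34.5, 246.2]
tool_rot: [[-0.001, 1.0, -0.019], [0.0, -0.019, -1.0], [-1.0, -0.001, 0.0]]
wrist_force: [0.2, -0.2, -0.8]
finger_gap: 0.312
```

```bash
python3 -c "
from h import *
st((564,65.5,165))"
```

```text
t 13.5 p [562.3  34.5 246.2] toolx [-0.001  0.    -1.   ] yaw -1.1 F [ 0.2 -0.2 -0.8] gap 29.3 j [-0.7   0.26  0.64  1.87 -0.18  1.07 -0.02]
tool delta [ 81.2   1.2 -31.1]
```

>>> {"fn": "send_rows", "kwargs": {
  "series": [
    {"dp": [0,0.001,-0.015],"twist": [0,0,0],"gripper": 0.02},
    {"dp": [0.014,0,-0.016],"twist": [0,0,0],"gripper": 0.02},
    {"dp": [0.014,0,0],"twist": [0,0,0],"gripper": 0.02},
    {"dp": [0.013,0,0],"twist": [0,0,0],"gripper": 0.02},
    {"dp": [0,0,0],"twist": [0,0,0],"gripper": 0.02},
    {"dp": [0,0,0],"twist": [0,0,0],"gripper": 0.02}
  ]
}}

```text
time: 14.1
position: [564.7, 61.8, 205.4]
tool_rot: [[-0.001, 1.0, -0.023], [-0.001, -0.023, -1.0], [-1.0, -0.001, 0.001]]
wrist_force: [0.6, 0.5, -0.7]
finger_gap: 0.31
```

```bash
python3 - <<'E'
from h import *
st((564,65.5,165))
T=snapshot("top");S=snapshot("scene")
a=cv2.resize(T["img"][150:250,265:345],None,fx=4,fy=4,interpolation=2)
b=cv2.resize(S["img"][170:310,250:360],None,fx=4.2,fy=4.2,interpolation=2)
W=np.zeros((600,790,3),np.uint8);W[:400,:320]=a;W[:588,325:787]=b
cv2.imwrite("pics/over.png",W[:,:,::-1])
E
```

```text
t 14.1 p [564.7  61.8 205.4] toolx [-0.001 -0.001 -1.   ] yaw -1.29 F [ 0.6  0.5 -0.7] gap 29.2 j [-0.72  0.32  0.61  1.9  -0.21  0.99 -0.04]
tool delta [40.4 -0.7 -3.7]
```

View pics/over.png

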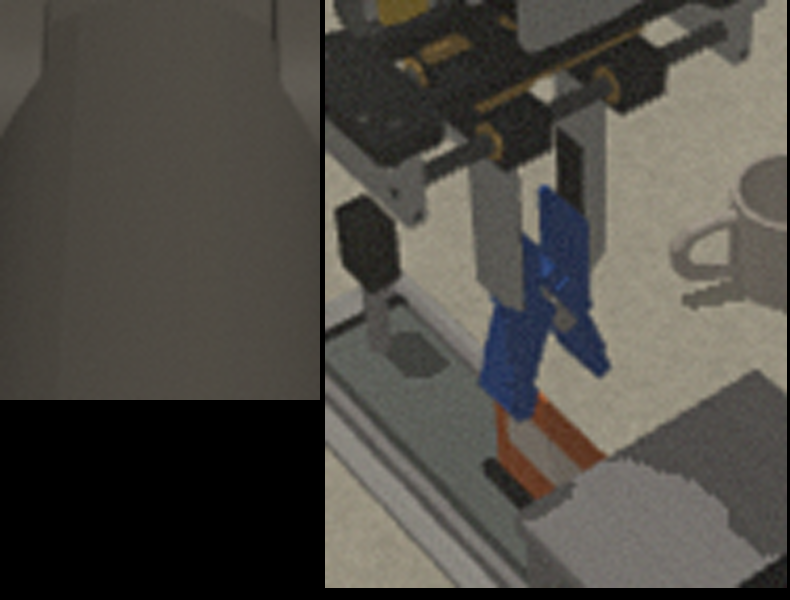

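The clip is gaping above the card, with the near jaw's bottom edge at crop (480,383)–(527,420) and the far jaw's corner at (605,375). I compare this with the projection.

```bash
python3 - <<'E'
from h import *
S=snapshot("scene");s=readout.get_state();R=np.array(s["tool_rot"]);p=np.array(s["position"])
def c(P): u,v=proj(S,P); return round((u-250)*4.2+325),round((v-170)*4.2)
X,Y=R[:,1],R[:,2]   # X: clip y (station x), Y: clip x
for zt in(119,):
  for o in(17.5,22,-17.5,-22):
    print(o,[c(p+o*X+k*Y+[0,0,zt-p[2]]) for k in(-15,15)])
for o in(15,-15): print("tail top",o,[c(p+o*X+k*Y+[0,0,171.5+48-p[2]]) for k in(-15,15)])
print("card front corner",c((563.4,20.5,105)),"at obs")
E
```

```text
17.5 [(532, 421), (491, 381)]
22 [(524, 426), (483, 386)]
-17.5 [(596, 384), (555, 346)]
-22 [(604, 380), (563, 341)]
tail top 15 [(530, 248), (485, 209)]
tail top -15 [(590, 217), (545, 178)]
card front corner (491, 350) at obs
```

Projection agrees within about 2 mm, and the clip is upright. Descending in small rows.

>>> {"fn": "send_rows", "kwargs": {
  "series": [
    {"dp": [0,-0.001,-0.003],"twist": [0,0,0],"gripper": 0.02},
    {"dp": [0.006,0,0],"twist": [0,0,0],"gripper": 0.02},
    {"dp": [0.008,0,0],"twist": [0,0,0],"gripper": 0.02},
    {"dp": [0.008,0,0],"twist": [0,0,0],"gripper": 0.02},
    {"dp": [0.008,0,0],"twist": [0,0,0],"gripper": 0.02},
    {"dp": [0.005,0,0],"twist": [0,0,0],"gripper": 0.02},
    {"dp": [0.003,0,0],"twist": [0,0,0],"gripper": 0.02},
    {"dp": [0,0,0],"twist": [0,0,0],"gripper": 0.02},
    {"dp": [0,0,0],"twist": [0,0,0],"gripper": 0.02},
    {"dp": [0,0,0],"twist": [0,0,0],"gripper": 0.02}
  ]
}}

```text
time: 15.25
position: [564.0, 66.2, 168.1]
tool_rot: [[0.0, 1.0, -0.021], [0.0, -0.021, -1.0], [-1.0, 0.0, -0.0]]
wrist_force: [0.5, -0.3, -0.2]
finger_gap: 0.312
```

```bash
python3 - <<'E'
from h import *
st((564,65.5,167))
S=snapshot("scene")
cv2.imwrite("pics/fin.png",cv2.resize(S["img"][190:300,255:355],None,fx=5.4,fy=5.4,interpolation=2)[:,:,::-1])
cv2.imwrite("pics/all.png",S["img"][:,:,::-1])
s=readout.get_state();R=np.array(s["tool_rot"]);p=np.array(s["position"])
def c(P): u,v=proj(S,P); return round((u-255)*5.4),round((v-190)*5.4)
for o in(17.5,22,-17.5,-22): print(o,[c(p+o*R[:,1]+k*R[:,2]+[0,0,-85.9]) for k in(-15,15)])
print("card edge",c((563.2,20.5,105)),c((564,65.5,105)),c((564.8,110,105)))
E
```

```text
t 15.25 p [564.   66.2 168.1] toolx [ 0.  0. -1.] yaw -1.18 F [ 0.5 -0.3 -0.2] gap 29.4 j [-0.7   0.36  0.59  1.94 -0.25  0.91 -0.01]
tool delta [ 1.1 -0.   0.8]
17.5 [(252, 510), (200, 458)]
22 [(241, 516), (190, 464)]
-17.5 [(332, 462), (280, 413)]
-22 [(342, 456), (290, 407)]
card edge (186, 342) (264, 415) (343, 492)
```

View pics/fin.png

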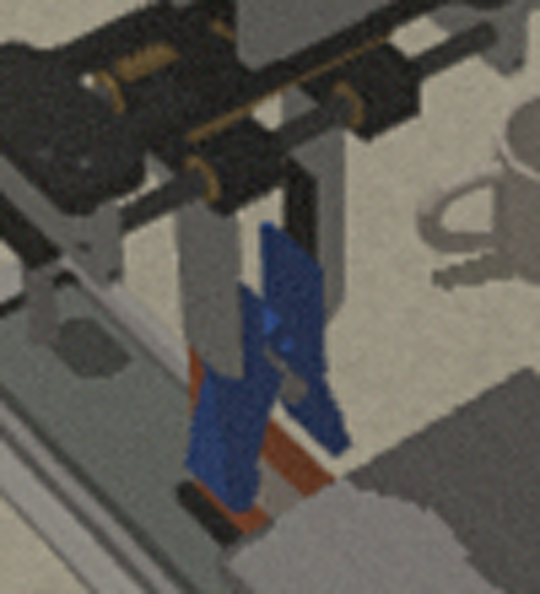

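View pics/all.png

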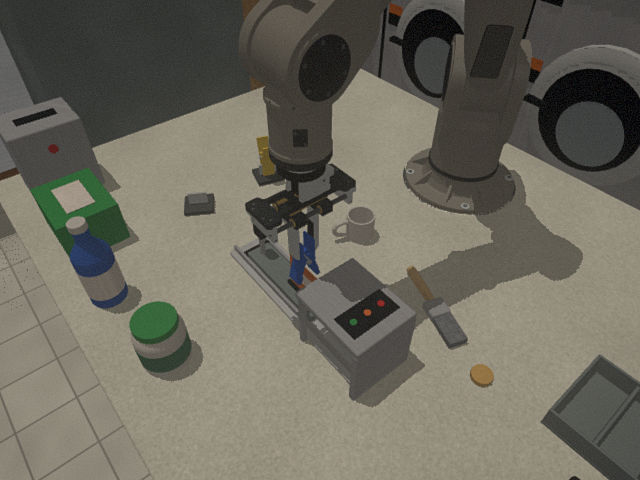

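The final pictures show the card edge running between the jaws, with the near jaw's tip at (190–241, 464–510) and the far jaw's at (347,447), both as predicted. Wrist force is about 0 and the bystanders' pixels match the first picture. Handing in.

```bash
python3 -c "
from h import *
st(); print(sign_off())"
```

```text
t 15.3 p [564.   66.3 168.1] toolx [ 0.  0. -1.] yaw -1.18 F [ 0.2  0.6 -0. ] gap 29.1 j [-0.7   0.36  0.59  1.94 -0.25  0.91 -0.01]
the job is handed in; nothing more can be done
None
```

The job is done and handed in at 15.3 s. I pulled the sled out to its end stop, squeezed the blue clip off its stand, and it now hangs open over the middle of the orange card's top edge.

**Last checks**
- **Clip:** it is squeezed to the stop, with the fingers about 29 mm apart. It is upright, and its yaw is −1.2° against about −1° for the station.
- **Position:** the clip is centred on the card within about 2 mm, and the card edge is about 23 mm above the jaw tips. That depth is worked out from the arm's position and the clip's size; the final picture agrees with it.
- **Contact:** the wrist force was under 1 N. With the picture, that suggests the clip touches the card nowhere.
- **Bystanders:** the brush, token, scoop and yellow clip look unmoved by eye. The yellow clip is partly hidden behind the arm.

**What disagreed**
- **Sled travel:** the sled moved only about 106 mm, not 130 mm, and my grip slid about 15 mm along the handle at the end. The picture after release showed the sled against its end-stop bar, so I take it that it started partly out.
- **Handle and clip positions:** both were about 3 mm from where I first measured them, and I corrected each after the fingers closed.

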